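Sweep kiln stilts off the ware board

TASK

Clear the three star-shaped kiln stilts off the ware board: sweep them with the fingertips along the board and over its edge so that all three drop into the open steel scrap tray standing against it. Only push them, never pick them up, and leave the cup, the teapot lid and everything else where they stand.

Things in the scene. Friction and masses are not known exactly. Their poses are not given: they have to be found in the camera images.
- board: wooden ware board lying fixed on the table, 300 mm (its x) by 320 mm (its y), top 40 mm above the table, with a lip 8 mm wide and 12 mm high along each of the two edges at its x ends (near and far); the edges at its y ends are plain. Origin at the centre of its underside; turned a little about the vertical from start to start (up to 0.15 rad). The stilts, the cup and the teapot lid stand on it
- tray: fixed open steel scrap tray, 300 mm (x) by 120 mm (y), walls 3 mm thick and 20 mm high all round, floor 3 mm thick; origin at the centre of its underside. Its axes are parallel to the board's. It stands against one of the board's two 300 mm edges, at the board's +y or -y side (it changes), its near wall tucked 8 mm under the overhanging edge of the board, so that its inside begins right below that edge
- slab: fixed plaster slab 300 x 100 x 50 mm against the opposite edge of the board from the tray; its top is 10 mm above the board's. Origin at the centre of its underside
- cup: small handleless white porcelain cup, 60 mm across, 45 mm high, loose in the middle strip of the board between the two lanes of stilts (within 8 mm of the board's centre line x = 0); origin at the centre of its underside. To be left alone
- lid: white porcelain teapot lid with a knob, round, 60 mm across, 30 mm high, loose in the middle strip of the board, to the other side of the board's centre than the cup; origin at the centre of its underside. To be left alone
- mug: white mug, 76 mm across and 90 mm high, on the table left of the board; origin at the centre of its underside. To be left alone
- bowl: white bowl, 120 mm across and 50 mm high, on the table right of the board; origin at the centre of its underside. To be left alone
- jar: clear jar with a white cap, 70 mm across and 90 mm high, on the table right of the board; origin at the centre of its underside. To be left alone
- brush: flat brush lying on the table left of the board, about 200 mm long; origin near its middle. To be left alone
- stilt1_center (a point): kiln stilt of cream fired clay, about 30 g: a flat star of three arms reaching 28 mm from the centre, arms 13 mm wide and 12 mm high with a 6 mm point on each tip; loose, flat on the board, alone in the lane of the board on the robot's side, about 92 mm from the board's centre line (board x about -0.092); any yaw. It slides easily when pushed, but tends to turn and slip off sideways past a narrow finger. This point is its centre, 6 mm above its underside
- stilt2_center (a point): kiln stilt of cream fired clay, about 30 g: a flat star of three arms reaching 28 mm from the centre, arms 13 mm wide and 12 mm high with a 6 mm point on each tip; loose, flat on the board, in the far lane (board x about +0.092), right of the middle as the robot sees it (board y -0.092 to -0.05); any yaw. It slides easily when pushed, but tends to turn and slip off sideways past a narrow finger. This point is its centre, 6 mm above its underside
- stilt3_center (a point): kiln stilt of cream fired clay, about 30 g: a flat star of three arms reaching 28 mm from the centre, arms 13 mm wide and 12 mm high with a 6 mm point on each tip; loose, flat on the board, in the far lane (board x about +0.092), left of the middle as the robot sees it (board y 0.05 to 0.092); any yaw. It slides easily when pushed, but tends to turn and slip off sideways past a narrow finger. This point is its centre, 6 mm above its underside

How it is judged (in metres and radians):
At the end, for the whole second after the job is handed in: The centres of all three stilts lie inside the tray's walls (within 147 mm of its centre along x and 57 mm along y), below the top of the board (less than 40 mm above the table), and stay there (x of stilt1_center in the frame of tray between -0.147 and 0.147 m and y of stilt1_center in the frame of tray between -0.057 and 0.057 m and height (world z) of each of stilt1_center, stilt2_center, stilt3_center below 0.04 m and x of stilt2_center in the frame of tray between -0.147 and 0.147 m and y of stilt2_center in the frame of tray between -0.057 and 0.057 m and x of stilt3_center in the frame of tray between -0.147 and 0.147 m and y of stilt3_center in the frame of tray between -0.057 and 0.057 m); the robot touches nothing.
It fails at once if a stilt is lifted: its centre more than 20 mm above where it lay on the board (height (world z) of any of stilt1_center, stilt2_center, stilt3_center above 0.066 m).
It fails at once if the cup, lid, mug, bowl, jar or brush is moved by more than 20 mm (distance of any of cup, lid, mug, bowl, jar, brush from where it was at the start of the episode above 0.02 m).
It fails at once if the cup, lid, mug, bowl or jar is tipped by more than 0.4 rad (angle between any of cup, lid, mug, bowl, jar's own z axis and vertical above 0.4 rad).
It also fails if it takes over 69 s, if anything falls off the work surface, if the arm or the gripper's body presses on something with over 40 N, if the wrist force passes 120 N, or if a joint passes its speed limit or range.

ROBOT

A 6-joint arm with a two-finger parallel gripper is mounted at the origin on the work surface. World frame = base frame: x ahead of the robot, y to its left, z up, the work surface at z = 0. Lengths are in m, angles in degrees, forces in N, time in s.
With the tool pointing down it reaches from about 0.275 to 0.85 m from the base axis. Payload 19 kg.
Tool frame: the origin (TCP) lies midway between the tips of the shut fingers; the grasp point (between the pads) lies 19 mm behind it (env.grip_point_offset is the distance from the TCP to the grasp point, in m); z points along the fingers, y is the line along which they close (so a half turn about z gives the same grasp; the last joint's range is limited). The gripper opens to 85 mm and grips with 20 to 120 N. Pads are 22 mm wide; open, the fingers measure 114 mm over their backs; the gripper's body (76 mm by 85 mm) begins 54 mm behind the grasp point. The pads swing forward as they close: fully open they stand 13 mm farther back than shut.
Start: joints at [-77.235, 8.623, 82.357, -0, 89.026, -7.678], TCP at [0.201, -0.539, 0.231] pointing down, gripper open.
Joint ranges: [-160.23, 160.23], [-39.13, 120.54], [6.94, 153.29], [-79.49, 259.48], [9.18, 160.14], [-161.06, 161.06]. Speed limits (degrees/s): [108.29, 108.29, 127.2, 172.46, 172.46, 172.46].

INTERFACE

Orientations are given as [roll, pitch, yaw] about the fixed x, y, z axes, in that order (R = Rz(yaw) Ry(pitch) Rx(roll)).
In Python, from plant import env gives the robot as it stands. The module is installed in compiled form; this text tells all that it offers.
- The arm moves only by the tool jog_arm, never from a script. Its arguments are lists of equal length, an entry for each row: "jaw": the finger opening in mm, from 0 to 85.4; "travel": the shift along the tool's x, y, z in mm, a list of three; "yaw": the turn about the tool's z in degrees. A call has 1 to 8 rows; each row is the pose to reach, as a shift and turn from the pose commanded when the call began, along the tool's axes at that moment; what a row does not reach only later rows make up. A row lasts 1/12 s, in which the tool goes at most 41.7 mm and 7.16 degrees, less where a joint would pass 70% of its speed; a pose out of reach is approached as far as the arm can. A call with a gripper value outside its range is refused whole. The fingers move at their own pace and stop on an object; "grip_force" is the grip in N (left out, the last holds). Time passes only in rows, so rows that repeat a pose let the fingers close. It gives the time, the measured TCP pose, the force, the opening and the grip force at its end, in the units of the state.
- env.sense(): the state, without advancing time (a new reading comes with each control period).
- env.read_camera(name): name is "side" or "top"; returns a dict with "pixels" (420x560x3 uint8, blue, green, red), "vfov" (degrees; the focal length in pixels is half the picture's height over the tangent of half this angle, whatever the lens; pixels are square), "cx", "cy" (the principal point, pixels), "D" ([k1, k2, p1, p2, k3] as OpenCV has them; the pictures are not rectified), "R" (3x3) and "t" (3): a world point X has camera coordinates R X + t. Camera axes: x right, y down, z forward; pixel columns grow to the right and rows downward; lengths in m; the calibration is good to about 2 mm. A picture is of the moment at which its call begins. There is no depth.
- env.hand_in(): hands the job in; it is judged then, once.
Trained networks look in the newest picture that a camera, given by its name, has taken for a name from the list of things; names that differ only in an ending like _2 or _b are one class to them, and where a whole thing is asked for, a point or a joint stands for the part that bears it (a point fixed in the world has none). Each returns a list of dicts, best first, with "confidence" (0 to 1); they miss things now and then, are a little off and sometimes report something else, mostly with a low value. They report only what shows in the picture. A call takes as long as a camera call.
- env.regions_of(query, camera): "pixels" (420x560 bool, what is visible of it) and "rect" ([left, top, right, bottom] in pixels, round what is visible of it).
- env.landmark_of(query, camera): "pixel" ([column, row] in pixels: a listed point, or the origin of a listed thing).
The state is a dict: "time_s": time; "joint_positions": joint angles; "qd": joint speeds; "effort": joint torques, N m; "tcp_pos": TCP position; "eef_rot": TCP orientation; "wrist_force": force on the tool from outside, world axes, zero at the start; "ft_torque": the same for the moment, N m; "grip_width": finger opening in m; "gripper_force": force on a finger pad.
Only numpy, scipy, OpenCV 4.12 (cv2) and the standard library are available. Lean on these libraries where they do the work, as an engineer would, in place of code of your own. Each camera call takes 0.05 s, during which the arm holds its last target. There are 200 camera calls.

## Working session

There is one attempt and no reset: what is moved stays moved. The work goes in short steps, Python scripts to look and compute and a tool call to move; the robot and the scene stay as the last step left them, time stands still between calls to the robot, and variables do not carry over. Pictures are saved under pics/ and viewed, at most 10 in all, crops included, and the job is handed in when it is done.

Besides the shell and the picture viewer there is one more tool, called as name(argument=value, ...) on one line, values as JSON. jog_arm: Moves the arm, as the interface text tells. Its arguments: {"type":"object","properties":{"jaw":{"type":"array"},"travel":{"type":"array"},"yaw":{"type":"array"},"grip_force":{"type":"number"}},"required":["jaw","travel","yaw"]}

```bash
mkdir -p pics; cat > h.py <<'E'
import numpy as np, cv2
from plant import env
def ray(c,px,z):
    f=c["pixels"].shape[0]/2/np.tan(np.radians(c["vfov"])/2)
    K=np.array([[f,0,c["cx"]],[0,f,c["cy"]],[0,0,1]])
    u=cv2.undistortPoints(np.array([[px]],float),K,np.array(c["D"],float))[0,0]
    R=np.array(c["R"]);o=-R.T@np.array(c["t"]);d=R.T@np.array([u[0],u[1],1])
    return o+d*(z-o[2])/d[2]
E
python3 - <<'E'
from h import *
for n in("top","side"):
    c=env.read_camera(n);cv2.imwrite(f"pics/{n}0.png",c["pixels"])
    print(n,-np.array(c["R"]).T@c["t"])
    for q,z in dict(board=0,tray=0,slab=0,cup=.04,lid=.04,stilt1_center=.046,mug=0,bowl=0,jar=0,brush=0).items():
        for r in env.landmark_of(q,n)[:4]: print(q,round(r["confidence"],2),np.round(r["pixel"]),np.round(ray(c,r["pixel"],z),3))
print(env.sense())
E
```

```text
top [ 0.36384094 -0.01869213  1.04076575]
board 0.69 [270. 222.] [0.556 0.037 0.   ]
board 0.5 [348. 234.] [ 0.518 -0.164  0.   ]
tray 0.59 [191. 212.] [0.589 0.246 0.   ]
slab 0.89 [350. 233.] [ 0.52 -0.17  0.  ]
cup 0.74 [287. 225.] [ 0.54  -0.008  0.04 ]
lid 0.92 [244. 221.] [0.553 0.101 0.04 ]
stilt1_center 0.65 [244. 256.] [0.464 0.101 0.046]
stilt1_center 0.25 [192. 215.] [0.572 0.233 0.046]
mug 0.82 [120. 257.] [0.475 0.433 0.   ]
bowl 0.71 [465. 248.] [ 0.47  -0.462  0.   ]
bowl 0.64 [350. 234.] [ 0.518 -0.169  0.   ]
brush 0.72 [123. 208.] [0.608 0.432 0.   ]
brush 0.62 [443. 182.] [ 0.646 -0.423  0.   ]
side [0.13788298 0.81976421 0.70134886]
board 0.94 [270. 237.] [0.557 0.04  0.   ]
tray 0.84 [220. 276.] [0.596 0.244 0.   ]
slab 0.86 [307. 208.] [ 0.52 -0.15  0.  ]
slab 0.73 [352. 172.] [ 0.465 -0.459  0.   ]
lid 0.61 [264. 235.] [0.551 0.086 0.04 ]
stilt1_center 0.74 [224. 277.] [0.555 0.28  0.046]
stilt1_center 0.44 [288. 242.] [0.473 0.09  0.046]
mug 0.76 [222. 348.] [0.469 0.421 0.   ]
mug 0.29 [270. 237.] [0.554 0.042 0.   ]
bowl 0.9 [350. 173.] [ 0.469 -0.442  0.   ]
jar 0.76 [303. 163.] [ 0.662 -0.438  0.   ]
brush 0.79 [170. 321.] [0.616 0.416 0.   ]
{'time_s': 1.1, 'joint_positions': array([-7.72332626e+01,  8.62357518e+00,  8.23571739e+01,  8.38013761e-04,
        8.90264203e+01, -7.67808228e+00]), 'qd': array([-0.02072628, -0.02191069, -0.05189831, -0.03071474, -0.0481498 ,
        0.01040917]), 'effort': array([ 3.45551947e-03, -7.12804914e+01, -5.71038222e+01,  1.02242152e-04,
        1.93032327e-03,  6.27424214e-06]), 'tcp_pos': array([ 0.20082505, -0.53875571,  0.23125908]), 'eef_rot': array([-1.79993007e+02, -1.78826511e-03,  2.04448052e+01]), 'wrist_force': array([0.36549816, 0.43926858, 0.39977293]), 'ft_torque': array([ 0.01120164,  0.01583704, -0.02640056]), 'gripper_force': 0.0, 'grip_width': 0.08511131437961976}
```

```bash
python3 -c "
import cv2;i=cv2.imread('pics/top0.png')[130:320,150:400];cv2.imwrite('pics/top0c.png',cv2.resize(i,None,fx=3,fy=3,interpolation=2))"
```

```text
(no output)
```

View pics/top0c.png

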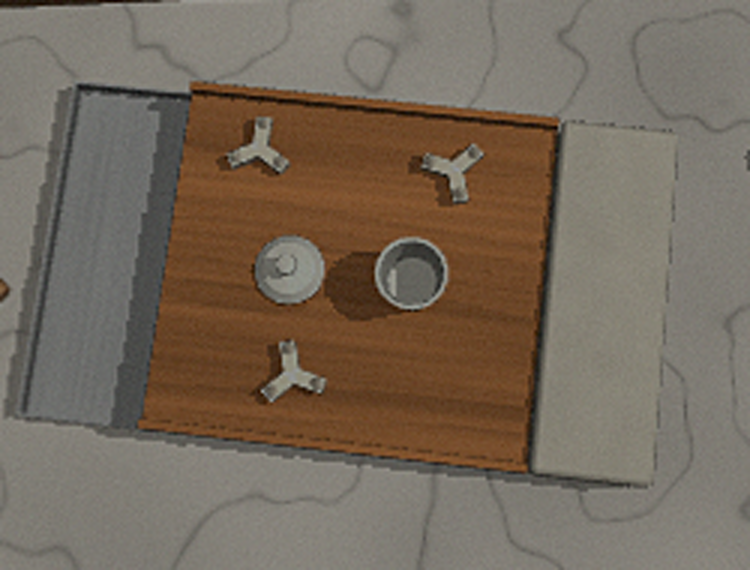

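View pics/top0.png

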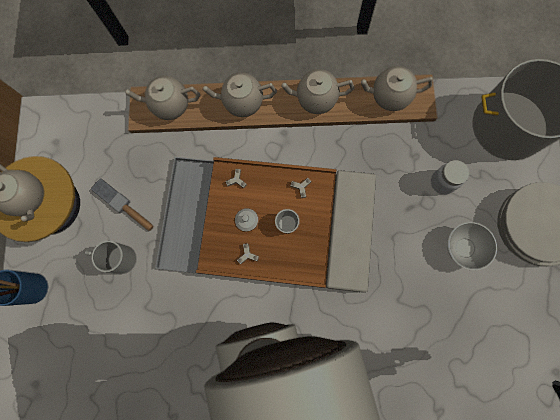

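```bash
python3 - <<'E'
from h import *
c=env.read_camera("top")
P=lambda a,z:ray(c,[a[0]/3+150,a[1]/3+130],z)
k=[P(a,.052) for a in[(191,82),(559,120),(528,472),(140,429)]]
print(np.round(k,3)); 
d=k[0]-k[1];e=k[3]-k[2];print(np.degrees([np.arctan2(-v[0],v[1]) for v in(d,e)]),np.linalg.norm(d),np.linalg.norm(e),np.linalg.norm(k[0]-k[3]))
m=np.mean(k,0)[:2];v=d/np.linalg.norm(d)+e/np.linalg.norm(e);v=v[:2]/np.linalg.norm(v);ux=np.array([v[1],-v[0]])
print("centre",m,"yaw",np.degrees(np.arctan2(ux[1],ux[0])))
for n,a,z in[("s1",(292,375),.05),("s2",(455,172),.05),("s3",(260,147),.05),("cup",(411,273),.085),("lid",(289,270),.055),("traybl",(20,418),.02),("traytl",(75,86),.02)]:
    p=P(a,z)[:2];print(n,np.round(p,3),"board",np.round([(p-m)@ux,(p-m)@v],3))
E
```

```text
[[ 0.721  0.176  0.052]
 [ 0.674 -0.138  0.052]
 [ 0.382 -0.097  0.052]
 [ 0.425  0.217  0.052]]
[-8.38615864 -7.90157156] 0.31736910695421505 0.3166549330856709 0.29846373888342287
centre [0.55047472 0.03958649] yaw -8.143865101699726
s1 [0.466 0.092] board [-0.092  0.04 ]
s2 [ 0.633 -0.048] board [ 0.094 -0.075]
s3 [0.661 0.117] board [0.098 0.092]
cup [ 0.541 -0.009] board [-0.003 -0.049]
lid [0.552 0.093] board [-0.006  0.053]
traybl [0.439 0.327] board [-0.151  0.269]
traytl [0.733 0.287] board [0.145 0.271]
```

jog_arm(jaw=[30,30,30,30,30,30,30,30], travel=[[40,-40,0],[65,-65,0],[90,-90,0],[115,-115,0],[140,-140,0],[165,-165,0],[190,-190,0],[215,-215,0]], yaw=[-7,-14,-21,-28,-35,-42,-49,-56])

```text
time_s: 1.82
tcp_pos: [0.3274, -0.2606, 0.2315]
eef_rot: [180.0, 0.0, 76.8]
wrist_force: [0.9, -0.7, -0.1]
grip_width: 0.03
gripper_force: 0.0
```

jog_arm(jaw=[30,30,30,30,30,30,30,30], travel=[[40,8,0],[80,16,0],[120,23,0],[160,30,0],[200,38,0],[240,46,0],[275,52,20],[305,58,30]], yaw=[-1,-2,-3,-4,-5.4,-5.4,-5.4,-5.4])

```text
time_s: 2.48
tcp_pos: [0.4553, 0.0233, 0.2004]
eef_rot: [180.0, -0.0, 81.9]
wrist_force: [0.9, -0.8, -0.7]
grip_width: 0.03
gripper_force: 0.0
```

jog_arm(jaw=[30,30,30,30,30,30,30,30], travel=[[0,0,30],[0,0,60],[0,0,90],[0,0,110],[0,0,125],[0,0,135],[0,0,140],[0,0,140]], yaw=[0,0,0,0,0,0,0,0])

```text
time_s: 3.15
tcp_pos: [0.4549, 0.0207, 0.0609]
eef_rot: [-180.0, -0.0, 81.8]
wrist_force: [-0.7, -0.7, -0.6]
grip_width: 0.0299
gripper_force: 0.0
```

Probe for the board surface, and check with the camera.

jog_arm(jaw=[30,30,30,30,30,30,30,30], travel=[[0,0,4],[0,0,8],[0,0,12],[0,0,14],[0,0,15],[0,0,16],[0,0,17],[0,0,17]], yaw=[0,0,0,0,0,0,0,0])

```text
time_s: 3.82
tcp_pos: [0.4551, 0.0207, 0.0443]
eef_rot: [-180.0, -0.0, 81.8]
wrist_force: [-1.3, 0.6, 0.3]
grip_width: 0.0303
gripper_force: 0.0
```

```bash
python3 - <<'E'
from h import *
c=env.read_camera("side");i=c["pixels"][170:330,170:380];cv2.imwrite("pics/s1.png",cv2.resize(i,None,fx=3.8,fy=3.7,interpolation=2))
E
```

```text
(no output)
```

View pics/s1.png

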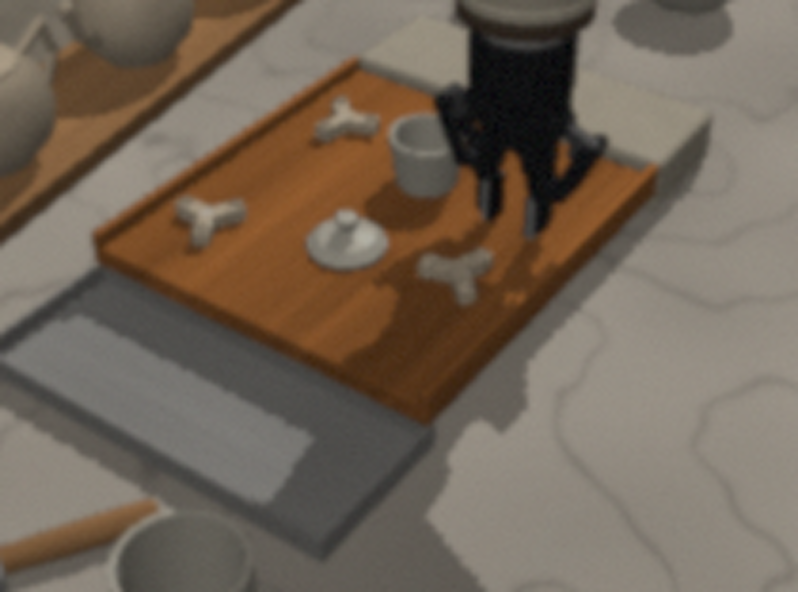

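jog_arm(jaw=[30,30,30,30,30,30], travel=[[0,0,1],[0,0,2],[0,0,3],[0,0,4],[0,0,5],[0,0,5]], yaw=[0,0,0,0,0,0])

```text
time_s: 4.37
tcp_pos: [0.4551, 0.0207, 0.0396]
eef_rot: [180.0, -0.0, 81.8]
wrist_force: [-1.9, 0.6, 6.0]
grip_width: 0.0298
gripper_force: 2.8
```

jog_arm(jaw=[30,30,30,30,30,30,30,30], travel=[[0,0,-2.5],[8,0,-2.5],[18,0,-2.5],[28,0,-2.5],[38,0,-2.5],[48,0,-2.5],[58,0,-2.5],[68,0,-2.5]], yaw=[0,0,0,0,0,0,0,0])

```text
time_s: 5.03
tcp_pos: [0.4648, 0.0893, 0.0418]
eef_rot: [-180.0, -0.0, 81.9]
wrist_force: [0.6, -0.3, -0.4]
grip_width: 0.03
gripper_force: 0.1
```

```bash
python3 - <<'E'
from h import *
c=env.read_camera("side");i=c["pixels"][170:330,170:380];cv2.imwrite("pics/s2.png",cv2.resize(i,None,fx=3.8,fy=3.7,interpolation=2))
E
```

```text
(no output)
```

View pics/s2.png

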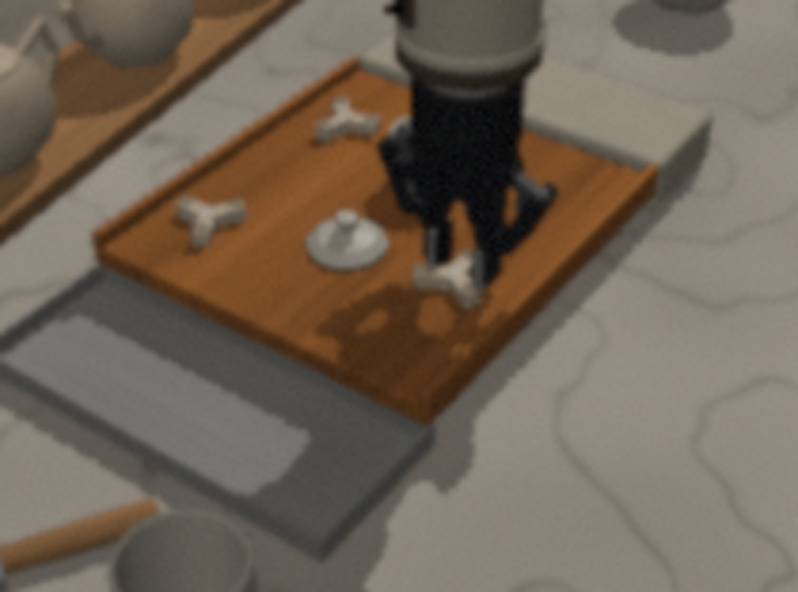

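jog_arm(jaw=[30,30,30,30,30,30,30,30], travel=[[10,0,0],[20,0,0],[30,0,0],[40,0,0],[50,0,0],[60,0,0],[70,0,0],[80,0,0]], yaw=[0,0,0,0,0,0,0,0])

```text
time_s: 5.75
tcp_pos: [0.4761, 0.1682, 0.0418]
eef_rot: [-180.0, -0.0, 81.8]
wrist_force: [-0.1, -0.0, -0.2]
grip_width: 0.0301
gripper_force: 0.1
```

jog_arm(jaw=[30,30,30,30,30,30,30], travel=[[10,0,0],[20,0,0],[30,0,0],[40,0,0],[50,0,0],[55,0,0],[55,0,0]], yaw=[0,0,0,0,0,0,0])

```text
time_s: 6.33
tcp_pos: [0.4839, 0.2227, 0.0418]
eef_rot: [-180.0, -0.0, 81.9]
wrist_force: [-0.1, -0.2, -0.2]
grip_width: 0.0298
gripper_force: 0.0
```

```bash
python3 - <<'E'
from h import *
c=env.read_camera("side");i=c["pixels"][170:330,170:380];cv2.imwrite("pics/s3.png",cv2.resize(i,None,fx=3.8,fy=3.7,interpolation=2))
E
```

```text
(no output)
```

View pics/s3.png

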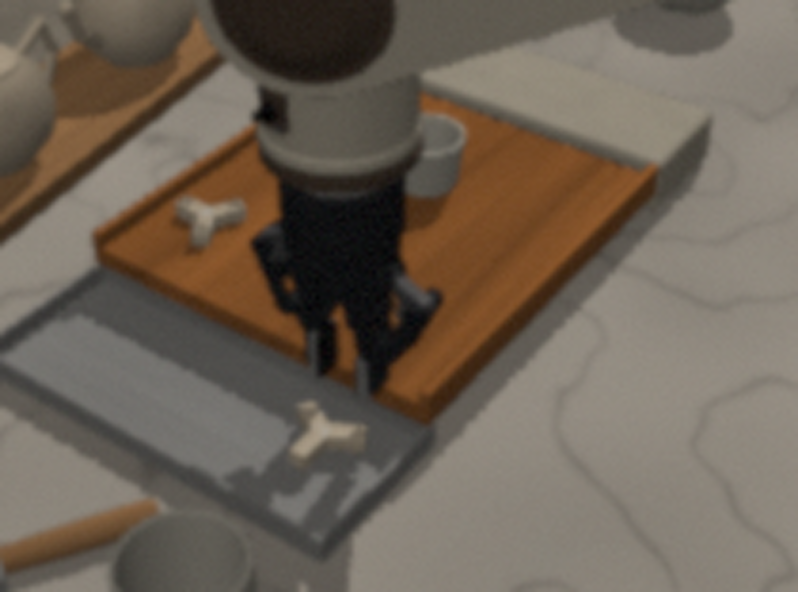

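jog_arm(jaw=[30,30,30,30,30,30,30,30], travel=[[0,0,-35],[0,0,-70],[-10,10,-90],[-34,40,-90],[-58,70,-90],[-82,100,-90],[-106,130,-90],[-130,160,-90]], yaw=[0,0,0,0,0,0,0,0])

```text
time_s: 7.05
tcp_pos: [0.6246, 0.0681, 0.1319]
eef_rot: [180.0, -0.0, 81.8]
wrist_force: [1.0, 0.2, 0.2]
grip_width: 0.0302
gripper_force: 0.0
```

jog_arm(jaw=[30,30,30,30,30,30,30,30], travel=[[-12,29,0],[-12,29,0],[-12,29,30],[-12,29,55],[-12,29,75],[-12,29,85],[-12,29,90],[-12,29,90]], yaw=[0,0,0,0,0,0,0,0])

```text
time_s: 7.72
tcp_pos: [0.6505, 0.0542, 0.0414]
eef_rot: [-179.9, 0.0, 81.8]
wrist_force: [-0.5, 0.4, -0.3]
grip_width: 0.0296
gripper_force: 0.0
```

```bash
python3 - <<'E'
from h import *
c=env.read_camera("side");i=c["pixels"][170:330,170:380];cv2.imwrite("pics/s4.png",cv2.resize(i,None,fx=3.8,fy=3.7,interpolation=2))
E
```

```text
(no output)
```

View pics/s4.png

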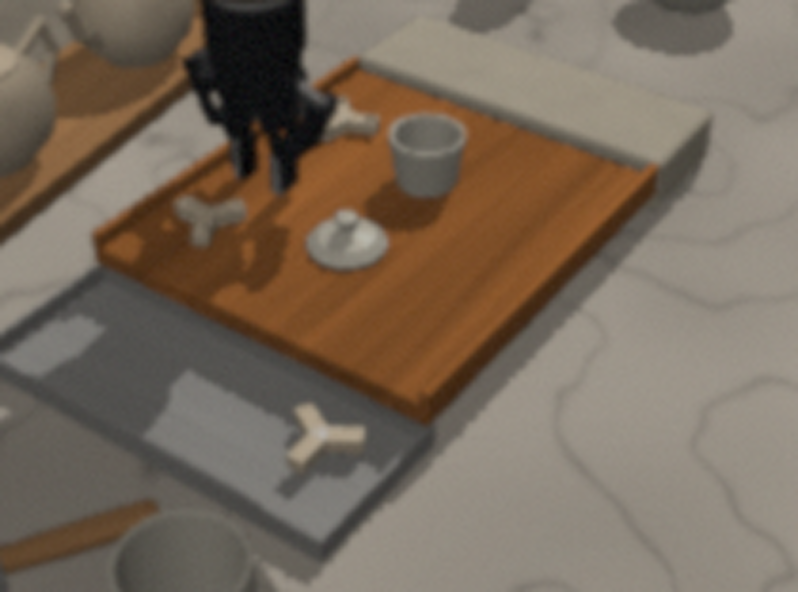

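The fingers (245,170 and 285,185) stand behind stilt3 (210,215), and stilt1 lies in the tray (325,435). Next I push stilt3.

jog_arm(jaw=[30,30,30,30,30,30,30,30], travel=[[8,0,-0.5],[18,0,-0.5],[28,0,-0.5],[38,0,-0.5],[48,0,-0.5],[58,0,-0.5],[68,0,-0.5],[78,0,-0.5]], yaw=[0,0,0,0,0,0,0,0])

```text
time_s: 8.43
tcp_pos: [0.6619, 0.1327, 0.0423]
eef_rot: [-180.0, -0.0, 81.9]
wrist_force: [0.5, 0.1, 0.2]
grip_width: 0.0303
gripper_force: 0.1
```

jog_arm(jaw=[30,30,30,30,30,30,30,30], travel=[[10,0,0],[20,0,0],[30,0,0],[40,0,0],[50,0,0],[60,0,0],[65,0,0],[65,0,0]], yaw=[0,0,0,0,0,0,0,0])

```text
time_s: 9.1
tcp_pos: [0.6715, 0.1975, 0.0429]
eef_rot: [180.0, -0.0, 81.9]
wrist_force: [-0.7, -0.3, 6.5]
grip_width: 0.0301
gripper_force: 2.6
```

```bash
python3 - <<'E'
from h import *
c=env.read_camera("side");i=c["pixels"][170:330,170:380];cv2.imwrite("pics/s5.png",cv2.resize(i,None,fx=3.8,fy=3.7,interpolation=2))
E
```

```text
(no output)
```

View pics/s5.png

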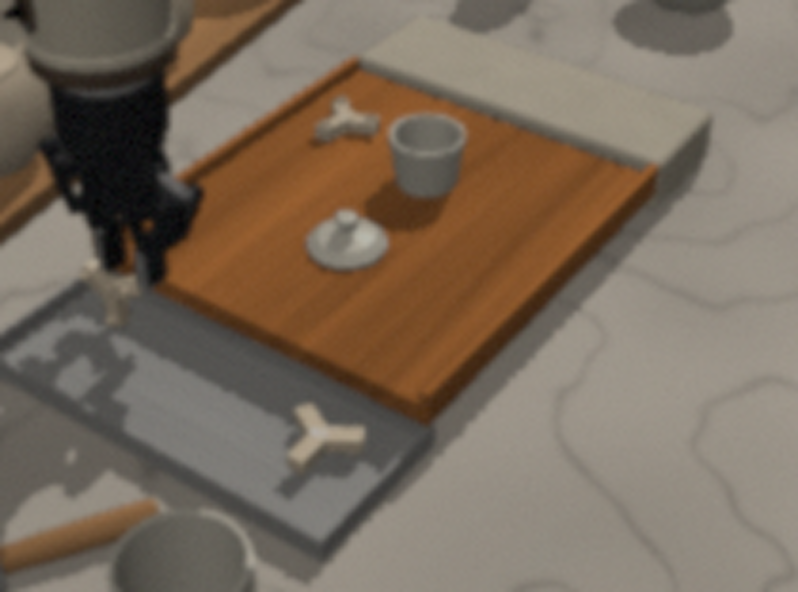

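jog_arm(jaw=[30,30,30,30,30,30], travel=[[0,0,-2],[0,0,-4],[0,0,-6],[0,0,-8],[0,0,-8],[0,0,-8]], yaw=[0,0,0,0,0,0])

```text
time_s: 9.65
tcp_pos: [0.6711, 0.1958, 0.0505]
eef_rot: [180.0, -0.0, 81.8]
wrist_force: [0.6, -0.4, -0.2]
grip_width: 0.0299
gripper_force: 0.0
```

```bash
python3 - <<'E'
from h import *
c=env.read_camera("side");i=c["pixels"][200:280,165:265];cv2.imwrite("pics/s6.png",cv2.resize(i,None,fx=7,fy=7,interpolation=2))
for r in env.landmark_of("stilt1_center","side"): print(r["confidence"],r["pixel"],ray(c,r["pixel"],.009))
E
```

```text
0.46 [253.3, 290.8] [0.4885381  0.25630109 0.009     ]
```

View pics/s6.png

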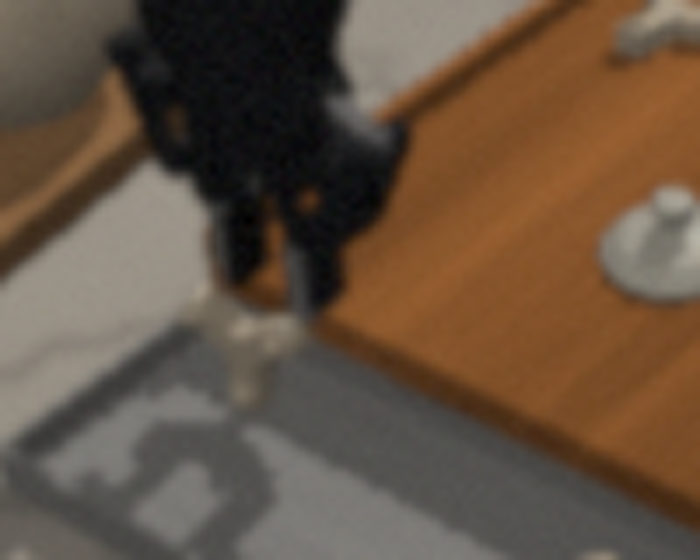

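jog_arm(jaw=[30,30,30,30,30,30,30,30], travel=[[0,0,-35],[0,0,-70],[-30,0,-82],[-70,-1,-82],[-110,-2,-82],[-150,-3,-82],[-190,-3,-82],[-230,-3,-82]], yaw=[0,0,0,0,0,0,0,0])

```text
time_s: 10.42
tcp_pos: [0.6348, -0.0331, 0.1324]
eef_rot: [180.0, -0.0, 81.9]
wrist_force: [0.5, -0.1, 0.4]
grip_width: 0.0297
gripper_force: 0.0
```

jog_arm(jaw=[30,30,30,30,30,30,30,30], travel=[[-35,0,0],[-68,0,0],[-68,0,0],[-68,0,30],[-68,0,50],[-68,0,60],[-68,0,65],[-68,0,65]], yaw=[0,0,0,0,0,0,0,0])

```text
time_s: 11.08
tcp_pos: [0.6256, -0.0984, 0.0667]
eef_rot: [-179.9, -0.0, 81.9]
wrist_force: [0.4, 0.2, 0.8]
grip_width: 0.03
gripper_force: 0.0
```

```bash
python3 - <<'E'
from h import *
a=[]
m=np.array([.5505,.0396]);v=np.array([.1415,.99]);ux=np.array([.99,-.1415])
for n in("side","top"):
    c=env.read_camera(n);i=c["pixels"];i=i[170:330,170:380] if n=="side" else i[140:300,150:360]
    a.append(cv2.resize(i,(400,304),interpolation=2))
    for r in env.landmark_of("stilt1_center",n):
        print(n,round(r["confidence"],2),np.round(r["pixel"]),[np.round([(p-m)@ux,(p-m)@v],3) for p in (ray(c,r["pixel"],z)[:2] for z in(.009,.025,.046))])
cv2.imwrite("pics/s7.png",np.hstack(a))
E
```

```text
side 0.56 [251. 292.] [array([-0.09 ,  0.211]), array([-0.1  ,  0.223]), array([-0.113,  0.238])]
top 0.62 [184. 250.] [array([-0.092,  0.21 ]), array([-0.094,  0.206]), array([-0.095,  0.2  ])]
```

View pics/s7.png

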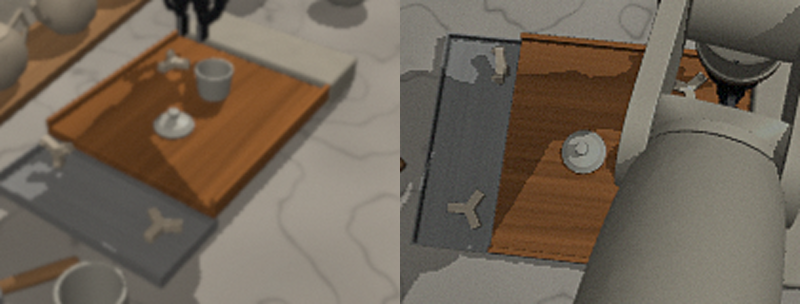

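```bash
python3 - <<'E'
from h import *
c=env.read_camera("top")
m=np.array([.5505,.0396]);v=np.array([.1415,.99]);ux=np.array([.99,-.1415])
for a in[(501,65),(493,50),(493,80),(509,50),(509,80),(520,65)]:
    q=[150+(a[0]-400)*.525,140+a[1]*160/304]
    print(a,[np.round([(p-m)@ux,(p-m)@v],3) for p in (ray(c,q,z)[:2] for z in(.009,.03,.05))])
i=c["pixels"][150:200,180:240];j=cv2.resize(i,None,fx=6,fy=6,interpolation=2)
s=env.read_camera("side");k=s["pixels"][225:275,175:235];cv2.imwrite("pics/s8.png",np.hstack([j,cv2.resize(k,None,fx=6,fy=6,interpolation=2)]))
E
```

```text
(501, 65) [array([0.113, 0.192]), array([0.108, 0.186]), array([0.102, 0.181])]
(493, 50) [array([0.134, 0.206]), array([0.128, 0.2  ]), array([0.122, 0.195])]
(493, 80) [array([0.091, 0.199]), array([0.085, 0.194]), array([0.08 , 0.188])]
(509, 50) [array([0.137, 0.184]), array([0.13 , 0.178]), array([0.124, 0.173])]
(509, 80) [array([0.093, 0.177]), array([0.087, 0.172]), array([0.082, 0.167])]
(520, 65) [array([0.116, 0.165]), array([0.11, 0.16]), array([0.105, 0.155])]
```

View pics/s8.png

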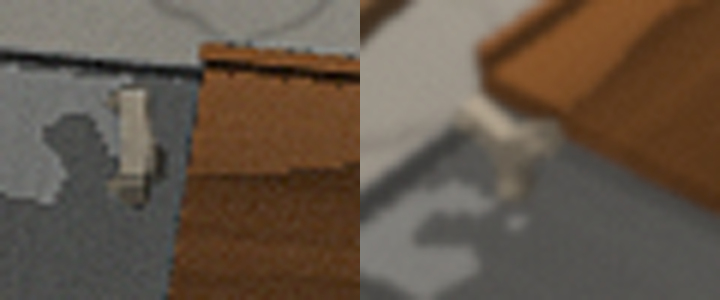

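Stilt3 is standing on edge in the tray beside the board (top spanning x 0.085–0.13, y about 0.18). I'll knock it flat before sweeping stilt2.

jog_arm(jaw=[30,30,30,30,30,30,30,30], travel=[[0,0,-35],[0,0,-65],[40,2,-65],[80,4,-65],[120,8,-65],[160,8,-65],[200,8,-65],[235,8,-65]], yaw=[0,0,0,0,0,0,0,0])

```text
time_s: 12.05
tcp_pos: [0.6672, 0.1354, 0.133]
eef_rot: [180.0, -0.0, 81.9]
wrist_force: [0.3, -0.2, 1.0]
grip_width: 0.0298
gripper_force: 0.0
```

jog_arm(jaw=[30,30,30,30,30,30,30,30], travel=[[16,0,25],[16,0,55],[16,0,75],[16,0,86],[16,0,87],[22,0,87],[30,0,87],[38,0,87]], yaw=[0,0,0,0,0,0,0,0])

```text
time_s: 12.72
tcp_pos: [0.6735, 0.171, 0.0473]
eef_rot: [179.9, -0.1, 81.8]
wrist_force: [0.4, -0.2, 0.6]
grip_width: 0.03
gripper_force: 0.0
```

jog_arm(jaw=[30,30,30,30,30,30,30,30], travel=[[8,0,0],[16,0,0],[24,0,0],[32,0,0],[40,0,0],[50,0,0],[58,0,0],[58,0,0]], yaw=[0,0,0,0,0,0,0,0])

```text
time_s: 13.38
tcp_pos: [0.6807, 0.2296, 0.0452]
eef_rot: [-180.0, -0.0, 81.9]
wrist_force: [0.4, -0.7, -0.2]
grip_width: 0.0302
gripper_force: 0.0
```

jog_arm(jaw=[30,30,30,30,30,30,30,30], travel=[[0,0,-35],[0,0,-70],[-20,0,-88],[-60,-2,-88],[-100,-4,-88],[-140,-6,-88],[-180,-8,-88],[-220,-8,-88]], yaw=[0,0,0,0,0,0,0,0])

```text
time_s: 14.05
tcp_pos: [0.6407, 0.0094, 0.1335]
eef_rot: [180.0, 0.0, 81.9]
wrist_force: [0.2, -0.1, 0.2]
grip_width: 0.0303
gripper_force: 0.0
```

```bash
cat > st.py <<'E'
from h import *
m=np.array([.5505,.0396]);v=np.array([.1415,.99]);ux=np.array([.99,-.1415])
B=lambda p:np.round([(p[:2]-m)@ux,(p[:2]-m)@v],3)
print("tcp",B(env.sense()["tcp_pos"]),env.sense()["tcp_pos"][2])
for n in("side","top"):
    c=env.read_camera(n)
    for r in env.regions_of("stilt1_center",n):
        y,x=np.nonzero(r["pixels"]);l,t,R,b=r["rect"]
        print(n,"reg",round(r["confidence"],2),"n",len(x),"rect",np.round(r["rect"]),*[B(ray(c,[x.mean(),y.mean()],z)) for z in(.01,.046)])
    for q,z in(("stilt1_center",.009),("cup",.04),("lid",.04)):
      for r in env.landmark_of(q,n): print(n,q,round(r["confidence"],2),np.round(r["pixel"]),B(ray(c,r["pixel"],z)),B(ray(c,r["pixel"],z+.037)))
E
python3 st.py
```

```text
tcp [ 0.094 -0.017] 0.13350850830591954
side reg 0.58 n 190 rect [243. 278. 266. 298.] [-0.09   0.198] [-0.112  0.225]
side stilt1_center 0.76 [251. 290.] [-0.086  0.207] [-0.109  0.234]
side cup 0.71 [281. 219.] [-0.001 -0.047] [-0.03  -0.005]
side cup 0.16 [304. 165.] [ 0.126 -0.375] [ 0.09  -0.314]
side lid 0.68 [260. 240.] [-0.007  0.069] [-0.036  0.105]
top reg 0.46 n 171 rect [174. 240. 197. 261.] [-0.091  0.206] [-0.094  0.196]
top stilt1_center 0.7 [184. 249.] [-0.091  0.21 ] [-0.094  0.2  ]
```

```bash
cat > seg.py <<'E'
from st import *
for n,(a,b,x0,x1) in dict(top=(155,275,165,215)).items():
    c=env.read_camera(n);i=c["pixels"][a:b,x0:x1].astype(int)
    mk=((i[...,2]-i[...,0]>14)&(i.sum(2)>300)).astype(np.uint8)
    k,lab,st,ce=cv2.connectedComponentsWithStats(mk)
    for j in range(1,k):
        if st[j,4]>25: print(st[j],[B(ray(c,ce[j]+[x0,a],z)) for z in(.01,.03)])
    for r in mk[:45]: print("".join(".#"[q] for q in r))
E
python3 seg.py
```

```text
tcp [ 0.094 -0.014] 0.1332084872737166
side reg 0.73 n 186 rect [243. 281. 267. 296.] [-0.087  0.2  ] [-0.109  0.227]
side reg 0.61 n 264 rect [253. 229. 269. 244.] [0.025 0.022] [-0.003  0.058]
side stilt1_center 0.47 [252. 290.] [-0.088  0.204] [-0.111  0.231]
side cup 0.85 [283. 218.] [-0.004 -0.051] [-0.033 -0.008]
side lid 0.76 [260. 238.] [-0.004  0.063] [-0.033  0.099]
side lid 0.45 [219. 277.] [-0.016  0.241] [-0.044  0.268]
top reg 0.55 n 171 rect [173. 240. 195. 263.] [-0.091  0.205] [-0.094  0.195]
top stilt1_center 0.54 [184. 249.] [-0.092  0.211] [-0.095  0.2  ]
[ 36   0  14  70 669] [array([0.069, 0.17 ]), array([0.064, 0.165])]
[19 11 16 14 85] [array([0.112, 0.226]), array([0.106, 0.22 ])]
[21 85  8  9 38] [array([-0.077,  0.198]), array([-0.079,  0.193])]
[10 92 10  5 36] [array([-0.092,  0.223]), array([-0.093,  0.217])]
[20 95  7 10 41] [array([-0.104,  0.198]), array([-0.105,  0.193])]
...........................................####.##
...............#...#.......................#####.#
................................#.........########
............................
[... 1413 characters left out ...]
.........................############
......................................##.#######.#
......................................###..#######
.....................................#############
.....................................#######.#####
.....................................#############
.....................................##.######.###
.....................................###########.#
......................................####.#.#####
.....................................############.
....................................####.#########
....................................########.#####
....................................###.##########
....................................##############
```

jog_arm(jaw=[30,30,30,30,30,30,30,30], travel=[[-37,0,0],[-74,0,0],[-110,0,0],[-110,0,0],[-110,0,30],[-110,0,55],[-110,0,70],[-110,0,80]], yaw=[0,0,0,0,0,0,0,0])

```text
time_s: 15.77
tcp_pos: [0.6252, -0.0977, 0.0513]
eef_rot: [-179.9, -0.0, 81.8]
wrist_force: [0.1, 0.6, 0.3]
grip_width: 0.03
gripper_force: 0.0
```

jog_arm(jaw=[30,30,30,30,30,30,30,30], travel=[[0,0,6],[0,0,11],[0,0,11],[8,0,11],[18,0,11],[28,0,11],[38,0,11],[48,0,11]], yaw=[0,0,0,0,0,0,0,0])

```text
time_s: 16.43
tcp_pos: [0.6331, -0.0488, 0.0427]
eef_rot: [180.0, -0.0, 81.9]
wrist_force: [0.5, 0.2, 0.1]
grip_width: 0.03
gripper_force: 0.2
```

jog_arm(jaw=[30,30,30,30,30,30,30,30], travel=[[12,0,0],[24,0,0],[36,0,0],[48,0,0],[60,0,0],[72,0,0],[84,0,0],[96,0,0]], yaw=[0,0,0,0,0,0,0,0])

```text
time_s: 17.1
tcp_pos: [0.6465, 0.046, 0.0423]
eef_rot: [-180.0, -0.0, 81.8]
wrist_force: [0.2, -0.6, -0.1]
grip_width: 0.0297
gripper_force: 0.2
```

```bash
python3 st.py
```

```text
tcp [0.094 0.02 ] 0.042291663037372064
side reg 0.47 n 188 rect [244. 280. 266. 298.] [-0.089  0.198] [-0.112  0.225]
side stilt1_center 0.71 [252. 288.] [-0.084  0.2  ] [-0.108  0.227]
side stilt1_center 0.59 [230. 219.] [0.153 0.013] [0.117 0.051]
side stilt1_center 0.32 [299. 164.] [ 0.176 -0.421] [ 0.139 -0.361]
side cup 0.71 [280. 218.] [ 0.003 -0.046] [-0.026 -0.003]
side lid 0.62 [264. 239.] [-0.016  0.06 ] [-0.044  0.096]
side lid 0.19 [311. 204.] [-0.032 -0.166] [-0.059 -0.116]
top reg 0.43 n 178 rect [172. 240. 195. 262.] [-0.092  0.205] [-0.095  0.195]
top reg 0.39 n 835 rect [ 91. 183. 151. 230.] [0.014 0.406] [0.008 0.389]
top stilt1_center 0.69 [185. 246.] [-0.084  0.208] [-0.087  0.197]
top cup 0.7 [289. 226.] [-0.007 -0.054] [-0.013 -0.055]
top cup 0.21 [192. 213.] [0.    0.197] [-0.007  0.187]
```

```bash
cat > asc.py <<'E'
import sys
from h import *
n,a,b,x0,x1,T=sys.argv[1],*map(int,sys.argv[2:])
i=env.read_camera(n)["pixels"][a:b,x0:x1,0].astype(int)
for k,r in enumerate(i): print(a+k,"".join("." if q<T else "#" if q<250 else "@" for q in r))
E
python3 asc.py side 200 240 205 255 95
```

```text
200 .........#############............................
201 ........##############............................
202 ......##################..........................
203 .....#####################........................
204 ....#######################.......................
205 ...########################.......................
206 .##########################.......................
207 ##########################........................
208 #########################.........................
209 #######################...........................
210 ######################............................
211 ####################..............................
212 ###################...............................
213 ################..................................
214 ################..................................
215 ##############....................................
216 #############.....................................
217 ###########................####...................
218 ##########..................###...................
219 #########...................####..................

[... 399 characters left out ...]
........................................
228 ..................................................
229 ..................................................
230 .................................................#
231 ................................................##
232 ...............................................###
233 ...............................................###
234 ..............................................####
235 ..............................................####
236 ..............................................####
237 ..............................................####
238 ...............................................###
239 ................................................##
```

```bash
python3 asc.py side 208 234 215 255 62; python3 - <<'E'
from st import *
c=env.read_camera("side")
for p in[(233,220),(235,221),(232,217),(231,224),(242,221.5)]: print(p,B(ray(c,p,.05)))
E
```

```text
208 ################........................
209 ##############..........................
210 #############...........................
211 ############............................
212 ##########..............................
213 #########...............................
214 #######.................................
215 ######..................................
216 ####............#####.........#.........
217 ###.............######..................
218 #...............######........#.........
219 ................###########...#.........
220 ................###############.........
221 .................##############.........
222 ................###############.........
223 ...............################.........
224 ..............#################.........
225 ..............#################.........
226 ..............######....................
227 ..............######....................
228 ..............####......................
229 ........................................
230 ......................................##
231 .....................................###
232 ................
[... 246 characters left out ...]
  0.227]
side stilt1_center 0.54 [349. 173.] [-0.017 -0.47 ] [-0.044 -0.406]
side stilt1_center 0.36 [224. 347.] [-0.139  0.366] [-0.159  0.385]
side cup 0.66 [282. 219.] [-0.002 -0.047] [-0.031 -0.004]
side cup 0.5 [234. 222.] [0.104 0.049] [0.069 0.086]
side cup 0.28 [259. 237.] [-0.     0.061] [-0.029  0.097]
side lid 0.68 [260. 238.] [-0.003  0.061] [-0.032  0.097]
top reg 0.64 n 161 rect [172. 242. 195. 260.] [-0.092  0.205] [-0.095  0.195]
top stilt1_center 0.47 [186. 248.] [-0.088  0.207] [-0.091  0.197]
top cup 0.72 [290. 224.] [-0.002 -0.056] [-0.009 -0.057]
(233, 220) [0.103 0.051]
(235, 221) [0.095 0.052]
(232, 217) [0.115 0.042]
(231, 224) [0.095 0.07 ]
(242, 221.5) [0.077 0.042]
```

jog_arm(jaw=[30,30,30,30,30,30,30,30], travel=[[10,0,0],[20,0,0],[30,-2,0],[40,-4,0],[50,-6,0],[60,-8,0],[70,-10,0],[80,-12,0]], yaw=[0,0,0,0,0,0,0,0])

```text
time_s: 18.92
tcp_pos: [0.6457, 0.1269, 0.0423]
eef_rot: [-180.0, -0.0, 81.9]
wrist_force: [-0.4, -0.2, 0.3]
grip_width: 0.03
gripper_force: 0.1
```

jog_arm(jaw=[30,30,30,30,30,30,30,30], travel=[[10,-2,0],[22,-3,0],[36,-3,0],[51,-3,0],[66,-3,0],[81,-3,0],[90,-3,0],[90,-3,0]], yaw=[0,0,0,0,0,0,0,0])

```text
time_s: 19.58
tcp_pos: [0.6557, 0.2174, 0.0422]
eef_rot: [-180.0, -0.0, 81.9]
wrist_force: [1.0, -0.7, 0.0]
grip_width: 0.03
gripper_force: 0.0
```

jog_arm(jaw=[30,30,30,30,30,30,30,30], travel=[[0,0,-15],[0,0,-40],[0,0,-75],[-30,0,-90],[-70,0,-90],[-110,0,-90],[-150,0,-90],[-190,0,-90]], yaw=[0,0,0,0,0,0,0,0])

```text
time_s: 20.25
tcp_pos: [0.628, 0.0251, 0.1325]
eef_rot: [180.0, 0.0, 81.8]
wrist_force: [0.4, -0.2, 0.0]
grip_width: 0.0301
gripper_force: 0.0
```

```bash
python3 seg.py; python3 asc.py side 235 275 170 225 105
```

```text
tcp [ 0.079 -0.003] 0.13247594280689598
side reg 0.77 n 197 rect [244. 282. 267. 298.] [-0.088  0.2  ] [-0.111  0.226]
side stilt1_center 0.46 [251. 291.] [-0.088  0.211] [-0.111  0.238]
side cup 0.95 [284. 220.] [-0.012 -0.046] [-0.04  -0.003]
side lid 0.67 [261. 236.] [0.    0.053] [-0.029  0.09 ]
top reg 0.75 n 165 rect [172. 242. 193. 263.] [-0.092  0.205] [-0.095  0.195]
top stilt1_center 0.68 [183. 251.] [-0.096  0.213] [-0.099  0.202]
top stilt1_center 0.51 [124. 209.] [-0.004  0.388] [-0.01   0.371]
[ 25   0  22  81 960] [array([0.06 , 0.191]), array([0.055, 0.186])]
[20 11  9 12 40] [array([0.118, 0.232]), array([0.113, 0.226])]
[17 20  8  9 34] [array([0.095, 0.236]), array([0.09 , 0.229])]
[21 85  7 10 36] [array([-0.078,  0.199]), array([-0.08 ,  0.194])]
[10 92 10  5 40] [array([-0.092,  0.221]), array([-0.094,  0.216])]
[20 96  7  9 39] [array([-0.105,  0.198]), array([-0.106,  0.192])]
......#...........................#####.#######...
...............#.................#######.######...
......................##.........#.#####...####...
...#.............................
[... 3808 characters left out ...]
....#####...............................
264 ....#####..........######..............................
265 ...######...........#####..............................
266 .#######............###................................
267 .######................................................
268 ...####................................................
269 ....###................................................
270 .........####..........................................
271 ........#######........................................
272 ..........######.......................................
273 ...........#####.....................................#.
274 .............###.....................................#.
```

jog_arm(jaw=[30,30,30,30,30,30,30,30], travel=[[-30,-20,-20],[-65,-40,-30],[-100,-60,-40],[-135,-80,-50],[-170,-100,-60],[-200,-120,-70],[-235,-140,-80],[-270,-160,-90]], yaw=[0,0,0,0,0,0,0,0])

```text
time_s: 21.52
tcp_pos: [0.4308, -0.2181, 0.223]
eef_rot: [180.0, 0.0, 81.9]
wrist_force: [0.9, -0.7, 0.7]
grip_width: 0.0299
gripper_force: 0.0
```

```bash
python3 st.py; python3 - <<'E'
from h import *
# difference from initial pictures: what changed
for n,(a,b,x0,x1) in dict(top=(150,215,178,232),side=(225,272,180,250)).items():
    i=env.read_camera(n)["pixels"][a:b,x0:x1].astype(int);h=cv2.cvtColor(i.astype(np.uint8),cv2.COLOR_BGR2HSV).astype(int)
    print(n,x0)
    for k in range(b-a): print(a+k,"".join("o" if S>115 else "#" if(r[2]-r[0]>14 and V>80) else "-" if (r[2]-r[0]>14) else "." for r,(H,S,V) in zip(i[k],h[k])))
E
```

```text
tcp [-0.082 -0.272] 0.22297925065785415
side reg 0.74 n 224 rect [243. 283. 268. 299.] [-0.089  0.198] [-0.112  0.225]
side reg 0.41 n 7122 rect [198. 183. 342. 285.] [0.01  0.004] [-0.017  0.041]
side stilt1_center 0.73 [253. 291.] [-0.093  0.207] [-0.116  0.234]
side stilt1_center 0.36 [188. 263.] [0.113 0.228] [0.079 0.254]
side stilt1_center 0.34 [347. 170.] [-0.001 -0.488] [-0.029 -0.424]
side cup 0.58 [280. 220.] [-0.002 -0.04 ] [-0.031  0.002]
side cup 0.49 [270. 236.] [-0.023  0.04 ] [-0.051  0.077]
side lid 0.61 [260. 239.] [-0.007  0.066] [-0.036  0.102]
top reg 0.43 n 176 rect [175. 241. 195. 262.] [-0.093  0.205] [-0.096  0.195]
top reg 0.4 n 409 rect [233. 207. 254. 231.] [0.002 0.061] [-0.004  0.056]
top stilt1_center 0.62 [184. 249.] [-0.091  0.212] [-0.094  0.201]
top cup 0.92 [288. 225.] [-0.005 -0.052] [-0.012 -0.053]
top lid 0.69 [247. 221.] [-0.005  0.054] [-0.011  0.049]
top lid 0.57 [189. 174.] [0.103 0.22 ] [0.092 0.209]
top 178
150 .....#.#..............................................
151 ..#....................#...#..........................
152 ............
[... 6534 characters left out ...]
............--ooooooooooo
263 ###############..........####.............................--oooooooooo
264 .......########...........#..................................--ooooooo
265 ........########...............................................-oooooo
266 .........#######.................................................-oooo
267 ..........#####...................................................--oo
268 ...........####.....................................................--
269 ...........###........................................................
270 ......................................................................
271 ......................................................................
```

```bash
python3 - <<'E'
from h import *
m=np.array([.5505,.0396]);v=np.array([.1415,.99]);ux=np.array([.99,-.1415])
T=env.read_camera("top");S=env.read_camera("side")
def tri(a,b):
    A0,A1=ray(T,a,0),ray(T,a,.1);B0,B1=ray(S,b,0),ray(S,b,.1)
    da,db=A1-A0,B1-B0
    s=np.linalg.lstsq(np.c_[da,-db],B0-A0,rcond=None)[0]
    P=A0+s[0]*da;Q=B0+s[1]*db;p=(P+Q)/2
    return np.round([(p[:2]-m)@ux,(p[:2]-m)@v,p[2],np.linalg.norm(P-Q)],3)
for n,a,b in[("s2 centre",(204,188),(209,252.5)),("armFar",(206.5,181.5),(207,247)),("armNear",(205.5,195.5),(219,252.5)),("front",(196.5,188.5),(206.5,261)),("s3 centre",(189,175.5),(192,259)),("s1",(184,249),(252,290.5))]: print(n,tri(a,b))
E
```

```text
s2 centre [0.074 0.18  0.029 0.007]
armFar [0.089 0.173 0.037 0.004]
armNear [0.05  0.17  0.035 0.001]
front [0.07  0.2   0.018 0.001]
s3 centre [0.1   0.223 0.026 0.002]
s1 [-0.091  0.209  0.013  0.   ]
```

```bash
python3 -c "
from plant import env
print(env.hand_in())"
```

```text
the job is handed in; nothing more can be done
None
```

I swept all three stilts into the scrap tray and handed the job in at about 22 s of the 69 s. No verdict came back. By camera all three lie inside the tray; stilt2 leans against the board with its centre about 29 mm up, under the 40 mm limit. The cup and lid are where they started.

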